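# Pick the jar from behind the front row of a stock tray and tidy the tray again

### The arm

A 6-joint arm with a two-finger parallel gripper is mounted at the origin on the work surface. World frame = base frame: x ahead of the robot, y to its left, z up, the work surface at z = 0. Lengths are in m, angles in rad, forces in N, time in s.
With the tool pointing down it reaches from about 0.35 to 0.85 m from the base axis. Payload 8.1 kg.
Tool frame: the origin (TCP) lies on the centre line of the jaws, within the pads' length; the fingertips stand 19 mm ahead of it and the grasp point (between the pads) is the TCP; y points along the fingers, x is the direction in which the jaws open and shut, and the axes are right-handed (so a half turn about y gives the same grasp; the last joint's range is limited). The gripper opens to 85 mm and grips with 20 to 120 N. Pads are 22 mm wide; open, the fingers measure 114 mm over their backs; the gripper's body (76 mm by 85 mm) begins 54 mm behind the grasp point. The pads swing forward as they close: fully open they stand 13 mm farther back than shut.
Start: joints at [-1.296, 0.13, 1.488, -0, 1.523, -0.085], TCP at [0.211, -0.562, 0.25] pointing down, gripper open.
Joint ranges: [-2.96, 2.96], [-0.89, 2.26], [0.02, 2.5], [-1.34, 4.48], [0, 2.73], [-2.66, 2.66]. Speed limits (rad/s): [2.39, 2.39, 2.79, 3.14, 3.14, 3.14].

### API

Orientations are given as a rotation vector (axis times angle).
In Python, from cell import readout, vision, close_job, search_frame, outline_of gives the robot as it stands. The module is installed in compiled form; this text tells all that it offers.
- The arm moves only by the shell command python3 -m crank 'ROWS'. ROWS is JSON, a list of rows, each a list of 3 entries, a list of its own where there are three numbers: the shift along the world's x, y, z in cm, then the turn, a rotation vector about the world's x, y, z in rad, then the finger opening in cm, from 0 to 8.54. A call has 1 to 8 rows; each row shifts and turns the pose as measured when the row begins; what a row does not reach is not made up. A row lasts 1/8 s, in which the tool goes at most 62.5 mm and 10.7 degrees, less where a joint would pass 70% of its speed; a pose out of reach is approached as far as the arm can. A call with a gripper value outside its range is refused whole. The fingers move at their own pace and stop on an object; the grip force is fixed at half the most. Time passes only in rows, so rows that do not move let the fingers close. It gives the time, the measured TCP pose, the force and the opening at its end, in the units of the state.
- readout.observe(): the state, without advancing time (a new reading comes with each control period).
- vision.grab_frame(name): name is "scene" or "top" or "wrist"; returns a dict with "image" (384x512x3 uint8, red, green, blue), "intrinsics" (3x3 intrinsics, pixels), "dist" ([k1, k2, p1, p2, k3] as OpenCV has them; the pictures are not rectified), "R" (3x3) and "t" (3): a world point X has camera coordinates R X + t. Camera axes: x right, y down, z forward; pixel columns grow to the right and rows downward; lengths in m; the calibration is good to about 2 mm. A picture is of the moment at which its call begins. There is no depth.
- close_job(): hands the job in, once; it reports no verdict.
Trained networks look in the newest picture that a camera, given by its name, has taken for a name from the list of things; names that differ only in an ending like _2 or _b are one class to them, and where a whole thing is asked for, a point or a joint stands for the part that bears it (a point fixed in the world has none). Each returns a list of dicts, best first, with "confidence" (0 to 1); they miss things now and then, are a little off and sometimes report something else, mostly with a low value. They report only what shows in the picture. A call takes as long as a camera call. They do not tell look-alikes from the thing itself.
- search_frame(name, camera): "rect" ([left, top, right, bottom] as shares, 0 to 1, of the picture: columns of its width, rows of its height, round what is visible of it).
- outline_of(name, camera): "pixels" (384x512 bool, what is visible of it) and "rect" ([left, top, right, bottom] as shares, 0 to 1, of the picture: columns of its width, rows of its height, round what is visible of it).
The state is a dict: "clock": time; "qpos": joint angles; "qd": joint speeds; "effort": joint torques, N m; "tcp_pos": TCP position; "eef_rot": TCP orientation; "force": force on the tool from outside, world axes, zero at the start; "ft_torque": the same for the moment, N m; "width": opening from 0.0 (shut) to 1.0 (fully open).
Only numpy, scipy, OpenCV 4.12 (cv2) and the standard library are available. Lean on these libraries where they do the work, as an engineer would, in place of code of your own. Each camera call takes 0.05 s, during which the arm holds its last target. There are 200 camera calls.

### The job

An order has come in for the low round jar that stands in the wooden stock tray, behind the tall bottle and the tall paper box: stand both of these aside on the grey mat, then put the jar upright on the middle of the square pad in the open shipping carton, and only after that put the bottle and the box back in the tray, each where it stood, upright and with the box turned as before. Set everything down gently (no dropping), knock nothing over, and leave the square tin and the flat soap packet in the tray where they are.

Things in the scene. Friction and masses are not known exactly. Their poses are not given: they have to be found in the camera images.
- jar: The jar that was ordered: low round amber glass jar with a black lid, 46 mm in diameter at the lid (43 mm below it), 42 mm high, 0.15 kg, standing near the far (+x) edge of the tray. Origin: centre of its underside; z up.
- bottle: Tall round bottle, white body with a straight aluminium cap: 42 mm diameter up to 72 mm, cap 40 mm diameter from 72 mm to its top at 130 mm; about 0.18 kg. Stands in the tray in the row in front of (nearer the robot than) the jar, to the left or right. Origin: centre of its underside; z up.
- box: Tall upright paper product box with a cardboard-coloured band: 36 mm (its x) by 50 mm (its y) by 130 mm high, about 0.12 kg. Stands beside the bottle in the front row, with about 50 mm between the two. Origin: centre of its underside; z up.
- tray: Wooden stock tray, fixed: 170 mm (x) by 320 mm (y), floor top 10 mm above the table, low rims 8 mm thick and 22 mm above the table. Origin: centre of its underside, on the table; its +x points to the far side. It holds the jar, the bottle, the box, the tin and the soap.
- mat: Grey mat, fixed flat on the table, the side area: 230 mm (x) by 130 mm (y), 4 mm thick; to the left or right of the tray. Origin: centre of its underside, on the table.
- carton: Open cardboard shipping carton, fixed: 190 mm (x) by 170 mm (y), walls 4 mm thick and 48 mm high, with two flaps hanging outwards at +y and -y; on the other side of the tray from the mat. In the middle of its floor is a grey square pad, 80 mm by 80 mm, its top 10 mm above the table; the jar goes on its centre. Origin: under the centre of the pad, on the table.
- tin: Low square metal tin, 46 by 46 by 30 mm, at the left (+y) end of the tray, to be left alone. Origin: centre of its underside.
- soap: Flat paper soap packet, 70 mm (x) by 42 mm (y) by 26 mm high, at the right (-y) end of the tray, to be left alone. Origin: centre of its underside.
Not all that is in view belongs to the job. What is shaped like the box but orange or purple is not meant.

How it is judged:
By the outcome, as a careful person would: the job done as asked, in the order asked, and still so for the second after the job is handed in, with the robot touching nothing.
It also fails if it takes over 136 s, if anything falls off the work surface, if the arm or the gripper's body presses on something with over 40 N, if the wrist force passes 120 N, or if a joint passes its speed limit or range.

## Working session

There is one attempt and no reset: what is moved stays moved. The work goes in short steps, Python scripts to look and compute and a shell command to move; the robot and the scene stay as the last step left them, time stands still between calls to the robot, and variables do not carry over. Pictures are saved under pics/ and viewed, about 12 in all and at most 16, crops included, and the job is handed in when it is done.

```bash
mkdir -p pics
cat > h.py <<'E'
import numpy as np,cv2
from cell import readout,vision,search_frame,outline_of,close_job
def grab(n,f=None):
    d=vision.grab_frame(n)
    if f: cv2.imwrite('pics/'+f,cv2.cvtColor(d['image'],cv2.COLOR_RGB2BGR))
    return d
def und(d,px):
    K=np.array(d['intrinsics']);p=np.array(px,float).reshape(-1,1,2)
    return cv2.undistortPoints(p,K,np.array(d['dist'])).reshape(-1,2)
def toplane(d,px,z):
    n=und(d,px);R=np.array(d['R']);t=np.array(d['t']);C=-R.T@t
    r=np.c_[n,np.ones(len(n))]@R
    return C+r*((z-C[2])/r[:,2])[:,None]
def proj(d,X):
    return cv2.projectPoints(np.array(X,float).reshape(-1,1,3),cv2.Rodrigues(np.array(d['R']))[0],np.array(d['t'],float),np.array(d['intrinsics']),np.array(d['dist'],float))[0].reshape(-1,2)
E
python3 - <<'E'
from h import *
for c in ['top','scene']:
    d=grab(c,c+'0.png');print(c,-np.array(d['R']).T@d['t'])
    for n in ['jar','bottle','box','tray','mat','carton','tin','soap']:
        for o in search_frame(n,c)[:3]: print(n,round(o['confidence'],2),np.round(np.array(o['rect'])*[512,384,512,384],1))
print(readout.observe())
E
```

```text
top [ 0.37295262 -0.01383756  1.11769834]
jar 0.9 [278.8 131.3 300.5 157.6]
jar 0.45 [ 58.8 156.8 168.1 250. ]
bottle 0.93 [299.9 148.8 324.7 178.6]
bottle 0.23 [256.  147.5 278.2 178.5]
box 0.91 [309.  220.9 340.7 243.1]
box 0.63 [294.9 258.  320.3 287.6]
box 0.62 [254.7 147.2 277.1 176.6]
tray 0.8 [207.4 124.4 346.  202.4]
mat 0.82 [387.3 161.  456.5 262.3]
carton 0.59 [ 59.4 159.5 169.2 248. ]
carton 0.38 [208.3 123.7 345.1 201.5]
tin 0.67 [214.5 134.3 236.4 157.4]
tin 0.67 [254.6 145.6 279.3 176.2]
soap 0.94 [321.7 139.8 340.2 172.3]
scene [1.29089844 0.29352593 0.7729944 ]
jar 0.95 [195.5 218.4 217.6 242.3]
bottle 0.65 [183.2 167.8 204.6 222.8]
box 0.95 [201.1 131.6 220.1 181.2]
box 0.86 [231.1 119.7 248.  171.5]
box 0.67 [219.2 174.3 247.4 237.1]
tray 0.66 [143.9 186.  303.5 278.1]
mat 0.89 [ 84.  144.4 157.8 202.1]
carton 0.62 [341.5 200.  458.6 282.7]
tin 0.81 [258.4 236.  283.3 259.6]
soap 0.51 [143.1 190.1 301.1 280. ]
{'clock': 0.9, 'qpos': array([-1.29638741e+00,  1.30386276e-01,  1.48817298e+00, -2.63967785e-06,
        1.52301591e+00, -8.53661826e-02]), 'qd': array([ 0.00071329,  0.00063449, -0.00072095,  0.00103291,  0.00051601,
       -0.00049949]), 'effort': array([ 1.87406245e-04, -5.69321465e+01, -5.00865805e+01,  2.32282455e-04,
        1.29921038e-03, -4.06910431e-06]), 'tcp_pos': array([ 0.21128044, -0.56158212,  0.25031528]), 'eef_rot': array([-1.35820914,  0.94021282, -0.94023231]), 'force': array([ 0.37832538, -1.26152239, -0.4462306 ]), 'ft_torque': array([ 0.00856683, -0.00123099, -0.00956052]), 'width': 0.9986119813431015}
```

```bash
cd pics; python3 -c "
import cv2
cv2.imwrite('both0.png',cv2.vconcat([cv2.imread('top0.png'),cv2.imread('scene0.png')])[:, :])
im=cv2.imread('both0.png');print(im.shape);cv2.imwrite('both0.png',cv2.hconcat([cv2.resize(cv2.imread('top0.png'),(400,300)),cv2.resize(cv2.imread('scene0.png'),(400,300))]))"
```

```text
(768, 512, 3)
```

View pics/top0.png

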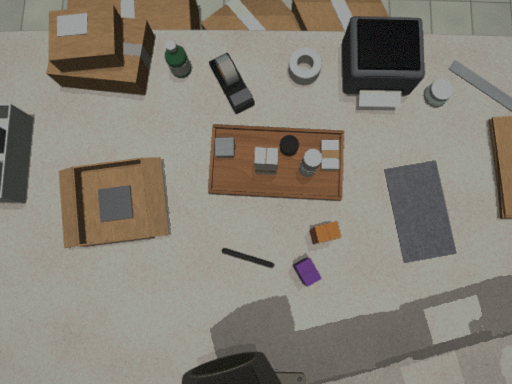

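View pics/scene0.png

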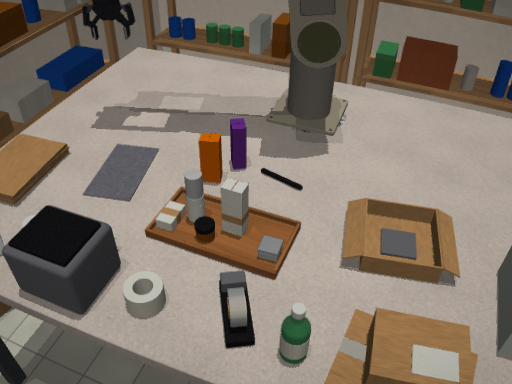

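Top view: the jar with its black lid is at (289,145), the bottle at (311,160), and the white/cardboard box at (266,160), all in the tray. The orange box (326,232), the purple box (307,271) and the second bottle outside the tray (438,93) are look-alikes. The mat is on the right and the carton on the left.

```bash
cat > fit.py <<'E'
from h import *
from scipy.optimize import minimize
def boxp(sx,sy,z0,z1): return np.array([[a*sx/2,b*sy/2,z] for a in(-1,1) for b in(-1,1) for z in(z0,z1)])
def cyl(segs):
    a=np.linspace(0,2*np.pi,32,endpoint=False)
    return np.array([[r*np.cos(t),r*np.sin(t),z] for r,z in segs for t in a])
M=dict(jar=cyl([(.0215,0),(.0215,.025),(.023,.03),(.023,.042)]),bottle=cyl([(.021,0),(.021,.072),(.02,.13)]),
 box=boxp(.036,.05,0,.13),tin=boxp(.046,.046,0,.03),soap=boxp(.07,.042,0,.026),tray=boxp(.17,.32,0,.022),mat=boxp(.23,.13,0,.004),pad=boxp(.08,.08,.01,.01))
S=4
def pts(n,p,z):
    c,s=np.cos(p[2]),np.sin(p[2]);return M[n]@np.array([[c,-s,0],[s,c,0],[0,0,1]]).T+[p[0],p[1],z]
def sil(d,n,p,z):
    h=cv2.convexHull(((proj(d,pts(n,p,z))+.5)*S-.5).astype(np.float32))
    m=np.zeros((384*S,512*S),np.uint8);cv2.fillConvexPoly(m,np.round(h*16).astype(np.int32),1,shift=4);return m>0
def fit(n,views,p0,z,yaw=True,ign=[]):
    ms=[np.kron(m.astype(np.uint8),np.ones((S,S),np.uint8))>0 for _,m in views]
    def f(q):
        p=[q[0],q[1],q[2]/10 if yaw else 0];c=0
        for (d,_),m in zip(views,ms):
            s=sil(d,n,p,z);c-=(s&m).sum()/(s|m).sum()
        return c/len(views)
    q0=np.array([p0[0],p0[1],p0[2]*10]);best=None
    for k in range(2):
        sx=np.vstack([q0]+[q0+v for v in ([.01,0,0],[0,.01,0],[.004,.004,2 if k==0 else 1])])
        r=minimize(f,q0,method='Nelder-Mead',options=dict(initial_simplex=sx,xatol=1e-4,fatol=1e-4,maxiter=150));q0=r.x
    return np.array([r.x[0],r.x[1],r.x[2]/10 if yaw else 0]),-r.fun
E
python3 - <<'E'
from fit import *
seed=dict(jar=(289,145),bottle=(311,162),box=(266,160),tin=(224,147),soap=(331,155),tray=(276,163),mat=(420,212))
sceneseed=dict(jar=(206,230),bottle=(194,195),box=(235,206),tin=(270,248),soap=(171,216),tray=(223,232),mat=(121,173))
D={c:grab(c) for c in('top','scene')}
out={}
for c,sd in(('top',seed),('scene',sceneseed)):
    for n,s in sd.items():
        o=[(np.hypot((q['rect'][0]+q['rect'][2])*256-s[0],(q['rect'][1]+q['rect'][3])*192-s[1]),i) for i,q in enumerate(L:=outline_of(n,c))]
        if o and min(o)[0]<15: out[n,c]=L[min(o)[1]]['pixels'];
        else: print('missing',n,c)
import pickle;pickle.dump((D,out),open('m.pkl','wb'))
for n in seed:
    z={'tray':0,'mat':0}.get(n,.01)
    p0=toplane(D['top'],[seed[n]],.06)[0]
    for cs in (['top'],['scene'],['top','scene']):
        v=[(D[c],out[n,c]) for c in cs if (n,c) in out]
        if v: print(n,cs,*np.round(fit(n,v,[p0[0],p0[1],0],z,n not in('jar','bottle')),4))
# pad by colour
im=D['top']['image'].astype(int)
hsv=cv2.cvtColor(D['top']['image'],cv2.COLOR_RGB2HSV)
m=np.zeros((384,512),bool);sub=hsv[175:230,85:145];m[175:230,85:145]=(sub[...,1]<60)&(sub[...,2]<110)
n_,lab,st,_=cv2.connectedComponentsWithStats(m.astype(np.uint8));k=1+st[1:,4].argmax();m=lab==k;print(st[k])
p0=toplane(D['top'],[(115,203)],.01)[0];print('pad',*np.round(fit('pad',[(D['top'],m)],[p0[0],p0[1],0],0),4))
t=D['top']['image'][115:210,200:355];cv2.imwrite('pics/c1.png',cv2.resize(t[...,::-1],None,fx=5,fy=5,interpolation=2))
E
```

```text
File "<stdin>", line 8
SyntaxError: assignment expression cannot be used in a comprehension iterable expression
```

```bash
cat > meas.py <<'E'
from fit import *
seed=dict(jar=(289,145),bottle=(311,162),box=(266,160),tin=(224,147),soap=(331,155),tray=(276,163),mat=(420,212))
sceneseed=dict(jar=(206,230),bottle=(194,195),box=(235,206),tin=(270,248),soap=(171,216),tray=(223,232),mat=(121,173))
D={c:grab(c) for c in('top','scene')}
out={}
for c,sd in(('top',seed),('scene',sceneseed)):
    grab(c)
    for n,s in sd.items():
        L=outline_of(n,c)
        o=[(np.hypot((q['rect'][0]+q['rect'][2])*256-s[0],(q['rect'][1]+q['rect'][3])*192-s[1]),i) for i,q in enumerate(L)]
        if o and min(o)[0]<15: out[n,c]=L[min(o)[1]]['pixels'];
        else: print('missing',n,c)
import pickle;pickle.dump((D,out),open('m.pkl','wb'))
for n in seed:
    z={'tray':0,'mat':0}.get(n,.01)
    p0=toplane(D['top'],[seed[n]],.06)[0]
    for cs in (['top'],['scene'],['top','scene']):
        v=[(D[c],out[n,c]) for c in cs if (n,c) in out]
        if v: print(n,cs,*np.round(fit(n,v,[p0[0],p0[1],0],z,n not in('jar','bottle')),4) if 0 else [np.round(q,4) for q in fit(n,v,[p0[0],p0[1],0],z,n not in('jar','bottle'))])
hsv=cv2.cvtColor(D['top']['image'],cv2.COLOR_RGB2HSV)
m=np.zeros((384,512),bool);sub=hsv[175:230,85:145];m[175:230,85:145]=(sub[...,1]<60)&(sub[...,2]<110)
n_,lab,st,_=cv2.connectedComponentsWithStats(m.astype(np.uint8));k=1+st[1:,4].argmax();m=lab==k;print(st[k])
p0=toplane(D['top'],[(115,203)],.01)[0];print('pad',*[np.round(q,4) for q in fit('pad',[(D['top'],m)],[p0[0],p0[1],0],0)])
t=D['top']['image'][115:210,200:355];cv2.imwrite('pics/c1.png',cv2.resize(t[...,::-1],None,fx=5,fy=5,interpolation=2))
E
python3 meas.py
```

```text
missing mat scene
jar ['top'] [ 0.6359 -0.0635  0.    ] 0.8765
jar ['scene'] [ 0.6397 -0.0636  0.    ] 0.964
jar ['top', 'scene'] [ 0.6385 -0.0636  0.    ] 0.9037
bottle ['top'] [ 0.5862 -0.1109  0.    ] 0.8289
bottle ['scene'] [ 0.5832 -0.1137  0.    ] 0.8631
bottle ['top', 'scene'] [ 0.5869 -0.1114  0.    ] 0.8446
box ['top'] [ 0.5873 -0.0095  0.0119] 0.8977
box ['scene'] [ 0.5898 -0.0103 -0.0686] 0.9654
box ['top', 'scene'] [ 0.5897 -0.0099 -0.0183] 0.9269
tin ['top'] [0.6313 0.0906 0.0316] 0.9104
tin ['scene'] [0.6319 0.0898 0.0362] 0.9459
tin ['top', 'scene'] [0.6324 0.0901 0.0336] 0.9274
soap ['top'] [ 0.6171 -0.1627  0.0069] 0.9428
soap ['scene'] [ 0.6211 -0.161   0.0935] 0.8922
soap ['top', 'scene'] [ 0.6177 -0.1624  0.0247] 0.8934
tray ['top'] [ 0.601  -0.0339 -0.034 ] 0.7479
tray ['scene'] [ 0.6012 -0.035  -0.034 ] 0.5944
tray ['top', 'scene'] [ 0.6009 -0.0344 -0.0338] 0.6708
mat ['top'] [ 0.4908 -0.3828  0.203 ] 0.9602
mat ['top', 'scene'] [ 0.4908 -0.3828  0.203 ] 0.9602
[  98  186   35   36 1065]
pad [0.4937 0.3546 0.1483] 0.9683
```

View pics/c1.png

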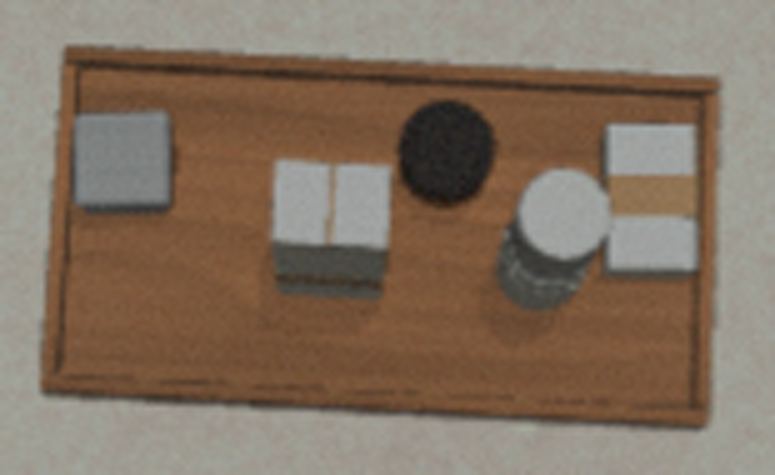

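Run:
```python
from h import *
import pickle
D,o=pickle.load(open('m.pkl','rb'))
print(cv2.Rodrigues(readout.observe()['eef_rot'])[0].round(3))
print(toplane(D['top'],[(200+(564+.5)/5-.5,115+(213+.5)/5-.5)],.14), toplane(D['top'],[(200+332/5-.5,115+203/5-.5)],.14))
d=grab('wrist','w0.png');R=np.array(d['R']);C=-R.T@d['t'];print(C,R.round(2))
```

```text
[[ 0.352 -0.     0.936]
 [-0.936  0.     0.352]
 [-0.    -1.    -0.   ]]
[[ 0.5858677  -0.10936256  0.14      ]] [[ 0.58883253 -0.00980287  0.14      ]]
[ 0.28659911 -0.53418152  0.37459756] [[ 0.35 -0.94 -0.  ]
 [-0.89 -0.33  0.31]
 [-0.29 -0.11 -0.95]]
```

```bash
python3 -m crank '[[[3.8,4.5,0],[0,0,0.147],7],[[3.8,4.5,0],[0,0,0.147],7],[[3.8,4.5,0],[0,0,0.147],7],[[3.8,4.5,0],[0,0,0.147],7],[[3.8,4.5,0],[0,0,0.147],7],[[3.8,4.5,0],[0,0,0.147],7],[[3.8,4.5,0],[0,0,0.147],7],[[3.8,4.5,0],[0,0,0.147],7]]'
```

```text
clock: 2.85
tcp_pos: [0.52, -0.1931, 0.2513]
eef_rot: [-1.573, 0.001, -0.008]
force: [0.9, -0.8, -0.2]
width: 0.825
```

```bash
python3 -m crank '[[[3.3,4.0,0],[0,0,0],7],[[2.5,3.5,0],[0,0,0],7],[[0,0,0],[0,0,0],7]]'
cat > w.py <<'E'
from fit import *
import sys
d=grab('wrist',sys.argv[1])
s=readout.observe();print(s['tcp_pos'].round(4),s['width'].round(3))
P=dict(jar=[.6385,-.0636,0],bottle=[.586,-.1105,0],box=[.5895,-.0099,-.03],tin=[.632,.09,.034],soap=[.6177,-.1624,.02],tray=[.601,-.0344,-.034])
im=cv2.imread('pics/'+sys.argv[1])
for n in sys.argv[2:]:
    for q in outline_of(n,'wrist')[:2]:
        r=np.array(q['rect'])*[512,384,512,384]
        p,i=fit(n,[(d,q['pixels'])],P[n],.01 if n!='tray' else 0,n not in('jar','bottle'))
        print(n,round(q['confidence'],2),r.round(),p.round(4),round(i,3))
        cv2.drawContours(im,cv2.findContours(q['pixels'].astype(np.uint8),0,1)[0],-1,(0,0,255),1)
    cv2.polylines(im,[cv2.convexHull(proj(d,pts(n,P[n],.01)).astype(np.float32)).astype(np.int32)],True,(0,255,0),1)
cv2.imwrite('pics/'+sys.argv[1],im)
E
python3 w.py w1.png bottle box jar soap tin
```

```text
clock: 3.22
tcp_pos: [0.5815, -0.1114, 0.2513]
eef_rot: [-1.572, -0.006, -0.003]
force: [0.0, -1.4, 1.2]
width: 0.825Traceback (most recent call last):
  File "w.py", line 4, in <module>
    s=readout.observe();print(s['tcp_pos'].round(4),s['width'].round(3))
                                                    ^^^^^^^^^^^^^^^^
AttributeError: 'float' object has no attribute 'round'
```

View pics/w1.png

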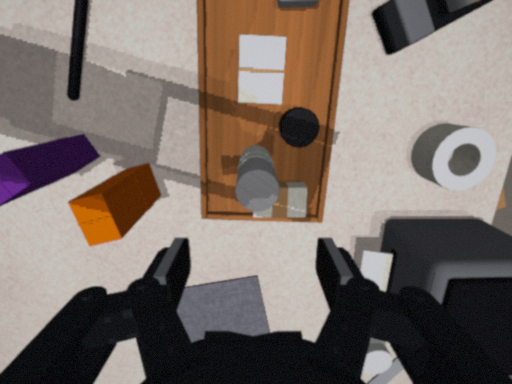

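The wrist view confirms the white bottle (257,182), the white box with its taped top (262,70) and the black jar lid (298,127) inside the tray. The orange and purple boxes stand outside it.

```bash
sed -i "s/s\['width'\].round(3)/s['width']/" w.py; python3 w.py w1b.png bottle box jar soap tin tray
```

```text
[ 0.5803 -0.1139  0.2514] 0.8179732707365096
bottle 0.75 [233. 144. 276. 214.] [ 0.5851 -0.1102  0.    ] 0.962
box 0.96 [  3. 131. 101. 205.] [ 0.5895 -0.0099 -0.03  ] -0.0
box 0.7 [237.  32. 284. 105.] [ 0.5877 -0.0106 -0.0505] 0.971
jar 0.86 [278. 102. 320. 148.] [ 0.6353 -0.0637  0.    ] 0.952
soap 0.82 [253. 181. 308. 217.] [ 0.6174 -0.1623  0.0194] 0.631
tin 0.7 [281.   0. 315.   6.] [0.633  0.0927 0.0455] 0.845
tray 0.89 [199.   0. 348. 222.] [ 0.6005 -0.0337 -0.0381] 0.721
tray 0.36 [280. 105. 321. 146.] [ 0.6343  0.0828 -0.3742] 0.066
```

View pics/w1b.png

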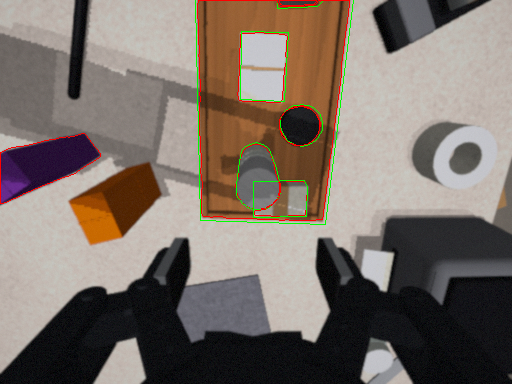

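```bash
python3 -m crank '[[[0.5,0.3,-4],[0,0,0],7],[[0,0,-4],[0,0,0],7],[[0,0,-3],[0,0,0],7],[[0,0,0],[0,0,0],7]]'; python3 -c "
from h import *
for i in range(3):
  grab('wrist');s=readout.observe();print(s['tcp_pos'].round(4),cv2.Rodrigues(s['eef_rot'])[0][:,0].round(4),cv2.Rodrigues(s['eef_rot'])[0][:,1].round(4))"
```

```text
clock: 4.12
tcp_pos: [0.5844, -0.1152, 0.1409]
eef_rot: [-1.574, -0.001, -0.013]
force: [-0.2, -0.7, 0.1]
width: 0.819
[ 0.5856 -0.1156  0.1429] [ 0.9999 -0.008   0.0117] [ 0.0117 -0.0045 -0.9999]
[ 0.5867 -0.1158  0.1446] [ 0.9999 -0.0079  0.0144] [ 0.0143 -0.0053 -0.9999]
[ 0.5874 -0.1158  0.1456] [ 0.9998 -0.0077  0.0162] [ 0.0162 -0.0058 -0.9999]
```

```bash
cat > st.py <<'E'
from h import *
s=readout.observe();R=cv2.Rodrigues(s['eef_rot'])[0]
print('t',round(s['clock'],2),'tcp cm',(s['tcp_pos']*100).round(2),'yaw',round(np.arctan2(R[1,0],R[0,0]),3),'fix rx,ry',round(-R[1,1],3),round(R[0,1],3),'F',s['force'].round(1),'w cm',round(s['width']*8.54,2))
E
python3 -m crank '[[[-0.2,0.5,-1.5],[0.006,0.016,0],7],[[0,0,-1.2],[0,0,0],7],[[0,0,-0.8],[0,0,0],7],[[0,0,0],[0,0,0],7],[[0,0,0],[0,0,0],7]]'; python3 st.py
```

```text
clock: 4.9
tcp_pos: [0.5873, -0.111, 0.1117]
eef_rot: [-1.572, 0.003, -0.009]
force: [-0.2, -0.2, 0.0]
width: 0.816
t 4.9 tcp cm [ 58.73 -11.1   11.17] yaw -0.008 fix rx,ry 0.001 0.004 F [-0.2 -0.2  0. ] w cm 6.97
```

```bash
python3 -m crank '[[[-0.15,0.05,-0.5],[0,0.004,0],6],[[0,0,0],[0,0,0],5],[[0,0,0],[0,0,0],3],[[0,0,0],[0,0,0],3],[[0,0,0],[0,0,0],3],[[0,0,0],[0,0,0],3],[[0,0,0],[0,0,0],3]]'; python3 st.py
```

```text
clock: 5.78
tcp_pos: [0.5861, -0.1106, 0.1073]
eef_rot: [-1.572, 0.005, -0.007]
force: [-0.0, -0.3, -0.8]
width: 0.461
t 5.78 tcp cm [ 58.61 -11.06  10.73] yaw -0.008 fix rx,ry 0.001 0.001 F [-0.  -0.3 -0.8] w cm 3.94
```

```bash
python3 -m crank '[[[0,0,1.5],[0,0,0],3],[[0,0,2.5],[0,0,0],3],[[0,0,3],[0,0,0],3],[[0,-2,1.5],[0,0,0],3],[[-0.7,-4,0],[0,0,0],3],[[-0.7,-4,0],[0,0,0],3],[[-0.7,-4,0],[0,0,0],3],[[-0.7,-4,0],[0,0,0],3]]'; python3 st.py
```

```text
clock: 6.78
tcp_pos: [0.5569, -0.2967, 0.2004]
eef_rot: [-1.574, -0.0, -0.005]
force: [-0.3, 0.2, -1.0]
width: 0.461
t 6.78 tcp cm [ 55.69 -29.67  20.04] yaw -0.003 fix rx,ry 0.003 0.004 F [-0.3  0.2 -1. ] w cm 3.94
```

```bash
python3 -m crank '[[[-0.6,-3.5,0],[0,0,0],3],[[-0.3,-1.5,0],[0,0,0],3],[[0,0,0],[0,0,0],3],[[0,0,-2],[0,0,0],3],[[0,0,-2],[0,0,0],3],[[0,0,-1.5],[0,0,0],3],[[0,0,0],[0,0,0],3]]'; python3 st.py
```

```text
clock: 7.65
tcp_pos: [0.5451, -0.3488, 0.1396]
eef_rot: [-1.571, 0.004, -0.004]
force: [0.5, 0.1, -1.5]
width: 0.458
t 7.65 tcp cm [ 54.51 -34.88  13.96] yaw -0.005 fix rx,ry 0.001 -0.0 F [ 0.5  0.1 -1.5] w cm 3.91
```

```bash
python3 -m crank '[[[0,-2,-1],[0,0,0],3],[[0,0,-1],[0,0,0],3],[[0,0,-0.5],[0,0,0],3],[[0,0,0],[0,0,0],3],[[0,0,0],[0,0,0],3]]'; python3 st.py
```

```text
clock: 8.28
tcp_pos: [0.5465, -0.367, 0.1149]
eef_rot: [-1.571, 0.001, -0.003]
force: [-0.6, 0.6, -0.5]
width: 0.457
t 8.28 tcp cm [ 54.65 -36.7   11.49] yaw -0.002 fix rx,ry 0.001 0.001 F [-0.6  0.6 -0.5] w cm 3.9
```

```bash
python3 -m crank '[[[0,0,-0.6],[0,0,0],3],[[0,0,-0.3],[0,0,0],3],[[0,0,-0.2],[0,0,0],3],[[0,0,-0.2],[0,0,0],3],[[0,0,0],[0,0,0],3]]'; python3 st.py
```

```text
clock: 8.9
tcp_pos: [0.5469, -0.3669, 0.1018]
eef_rot: [-1.572, -0.0, -0.003]
force: [0.2, 0.2, -1.0]
width: 0.46
t 8.9 tcp cm [ 54.69 -36.69  10.18] yaw -0.002 fix rx,ry 0.001 0.002 F [ 0.2  0.2 -1. ] w cm 3.93
```

```bash
python3 -m crank '[[[0,0,-0.1],[0,0,0],3],[[0,0,0],[0,0,0],3]]';python3 -m crank '[[[0,0,-0.1],[0,0,0],3],[[0,0,0],[0,0,0],3]]'; python3 st.py
```

```text
clock: 9.15
tcp_pos: [0.5472, -0.3672, 0.1014]
eef_rot: [-1.573, -0.001, -0.004]
force: [-0.3, -0.3, -1.7]
width: 0.461
clock: 9.4
tcp_pos: [0.5474, -0.3675, 0.1014]
eef_rot: [-1.573, -0.001, -0.004]
force: [-0.4, 0.3, -1.7]
width: 0.462
t 9.4 tcp cm [ 54.74 -36.75  10.14] yaw -0.002 fix rx,ry 0.003 0.003 F [-0.4  0.3 -1.7] w cm 3.95
```

```bash
python3 -m crank '[[[0,0,-0.2],[0,0,0],3],[[0,0,-0.1],[0,0,0],3]]'; python3 -m crank '[[[0,0,-0.2],[0,0,0],3]]';python3 st.py
```

```text
clock: 9.65
tcp_pos: [0.5478, -0.3681, 0.1013]
eef_rot: [-1.575, -0.002, -0.005]
force: [-2.3, 1.9, 4.0]
width: 0.456
clock: 9.78
tcp_pos: [0.548, -0.3683, 0.1013]
eef_rot: [-1.575, -0.002, -0.005]
force: [-7.9, 5.2, 17.1]
width: 0.458
t 9.78 tcp cm [ 54.8  -36.83  10.13] yaw -0.002 fix rx,ry 0.005 0.005 F [-7.9  5.2 17.1] w cm 3.91
```

```bash
python3 -m crank '[[[0,0,0],[0,0,0],3],[[0,0,0.05],[0,0,0],4.3],[[0,0,0],[0,0,0],5.5],[[0,0,0],[0,0,0],7],[[0,0,0],[0,0,0],7],[[0,0,3],[0,0,0],7],[[0,0,4],[0,0,0],7],[[0,0,5],[0,0,0],7]]'; python3 st.py
```

```text
clock: 10.78
tcp_pos: [0.5446, -0.3656, 0.2169]
eef_rot: [-1.568, 0.005, 0.002]
force: [1.1, -0.6, -0.0]
width: 0.816
t 10.78 tcp cm [ 54.46 -36.56  21.69] yaw -0.002 fix rx,ry -0.003 -0.005 F [ 1.1 -0.6 -0. ] w cm 6.97
```

```bash
python3 -m crank '[[[0.6,5,0],[0,0,0],7],[[0.6,5,0],[0,0,0],7],[[0.6,5,0],[0,0,0],7],[[0.6,5,0],[0,0,0],7],[[0.6,5,0],[0,0,-0.02],7],[[0.6,5,0],[0,0,-0.02],7],[[0.3,2.5,0],[0,0,-0.01],7],[[0,0,0],[0,0,0],7]]'; python3 st.py
python3 - <<'E'
from h import *
d=grab('scene','s1.png');im=cv2.imread('pics/s1.png')[110:290,60:330];cv2.imwrite('pics/s1c.png',cv2.resize(im,None,fx=2.5,fy=2.5))
E
```

```text
clock: 11.78
tcp_pos: [0.5859, -0.0333, 0.2248]
eef_rot: [-1.574, 0.038, -0.049]
force: [-0.7, -0.0, 0.1]
width: 0.822
t 11.78 tcp cm [58.59 -3.33 22.48] yaw -0.056 fix rx,ry 0.004 0.007 F [-0.7 -0.   0.1] w cm 7.02
```

View pics/s1c.png

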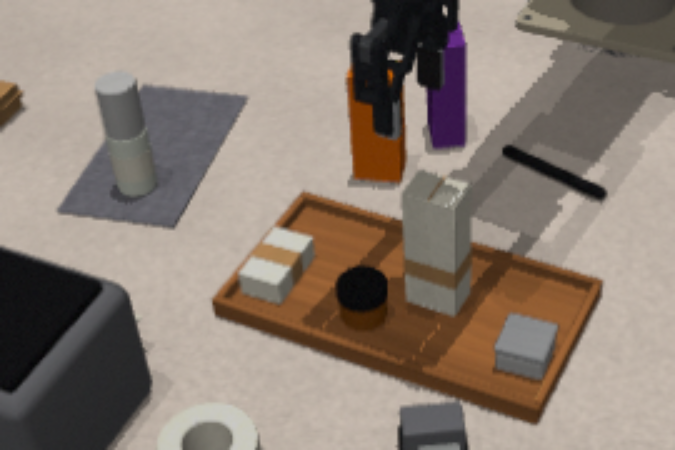

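The bottle stands upright on the mat (crop 128,130), and everything else is undisturbed. The box is next.

```bash
python3 -m crank '[[[0.3,2.3,-1],[0.003,0.006,0],7],[[0,0,-3.5],[0,0,0],7],[[0,0,-3],[0,0,0],7],[[0,0,0],[0,0,0],7],[[0,0,0],[0,0,0],7]]'; python3 st.py
```

```text
clock: 12.45
tcp_pos: [0.5899, -0.017, 0.1503]
eef_rot: [-1.574, 0.045, -0.051]
force: [0.2, 0.6, 0.9]
width: 0.82
t 12.45 tcp cm [58.99 -1.7  15.03] yaw -0.061 fix rx,ry 0.003 0.004 F [0.2 0.6 0.9] w cm 7.01
```

```bash
python3 -m crank '[[[-0.1,0.8,-1],[0.003,0.004,0.01],7],[[0,0,-1.5],[0,0,0],7],[[0,0,-1],[0,0,0],7],[[0,0,-0.5],[0,0,0],7],[[0,0,0],[0,0,0],7],[[0,0,0],[0,0,0],7]]'; python3 st.py
```

```text
clock: 13.2
tcp_pos: [0.5903, -0.0091, 0.1104]
eef_rot: [-1.571, 0.037, -0.043]
force: [0.8, 0.2, 0.6]
width: 0.821
t 13.2 tcp cm [59.03 -0.91 11.04] yaw -0.051 fix rx,ry 0.001 0.003 F [0.8 0.2 0.6] w cm 7.01
```

```bash
python3 -m crank '[[[-0.2,-0.1,-0.2],[0,0.003,0],5.5],[[0,0,0],[0,0,0],4.5],[[0,0,0],[0,0,0],2.5],[[0,0,0],[0,0,0],2.5],[[0,0,0],[0,0,0],2.5],[[0,0,0],[0,0,0],2.5],[[0,0,0],[0,0,0],2.5]]'; python3 st.py
```

```text
clock: 14.08
tcp_pos: [0.5887, -0.0103, 0.1093]
eef_rot: [-1.571, 0.038, -0.041]
force: [-0.3, 0.7, -0.0]
width: 0.414
t 14.07 tcp cm [58.87 -1.03 10.93] yaw -0.051 fix rx,ry 0.001 0.002 F [-0.3  0.7 -0. ] w cm 3.53
```

```bash
python3 -m crank '[[[0,0,1.5],[0,0,0],2.5],[[0,0,3],[0,0,0],2.5],[[0,0,3],[0,0,0],2.5],[[-1,-3,1],[0,0,0],2.5],[[-1.7,-4.3,0],[0,0,0],2.5],[[-1.7,-4.3,0],[0,0,0],2.5],[[-1.7,-4.3,0],[0,0,0],2.5],[[-1.7,-4.3,0],[0,0,0],2.5]]'; python3 st.py
```

```text
clock: 15.08
tcp_pos: [0.51, -0.2148, 0.2055]
eef_rot: [-1.573, 0.028, -0.041]
force: [0.3, -0.3, -2.1]
width: 0.417
t 15.07 tcp cm [ 51.   -21.48  20.55] yaw -0.044 fix rx,ry 0.003 0.008 F [ 0.3 -0.3 -2.1] w cm 3.56
```

```bash
python3 -m crank '[[[-1.7,-4.3,0],[0,0,0],2.5],[[-1.7,-4.3,0],[0,0,0],2.5],[[-1.7,-4.0,0],[0,0,0],2.5],[[-1.3,-2,0],[0,0,0],2.5],[[0,0,0],[0,0,0],2.5],[[0,0,0],[0,0,0],2.5]]'; python3 st.py
```

```text
clock: 15.82
tcp_pos: [0.4428, -0.3689, 0.2125]
eef_rot: [-1.578, 0.027, -0.049]
force: [0.3, 0.6, -1.0]
width: 0.413
t 15.82 tcp cm [ 44.28 -36.89  21.25] yaw -0.049 fix rx,ry 0.008 0.014 F [ 0.3  0.6 -1. ] w cm 3.52
```

```bash
python3 -m crank '[[[-0.6,-2.0,-2],[0.008,0.014,0],2.5],[[0,0,-3],[0,0,0],2.5],[[0,0,-2.5],[0,0,0],2.5],[[0,0,-1],[0,0,0],2.5],[[0,0,0],[0,0,0],2.5],[[0,0,0],[0,0,0],2.5]]'; python3 st.py
```

```text
clock: 16.58
tcp_pos: [0.4417, -0.3854, 0.1298]
eef_rot: [-1.573, 0.029, -0.036]
force: [0.3, 0.5, -1.0]
width: 0.414
t 16.57 tcp cm [ 44.17 -38.54  12.98] yaw -0.041 fix rx,ry 0.002 0.004 F [ 0.3  0.5 -1. ] w cm 3.53
```

```bash
python3 -m crank '[[[-0.4,-0.4,-1],[0.002,0.004,0],2.5],[[0,0,-0.6],[0,0,0],2.5],[[0,0,-0.5],[0,0,0],2.5],[[0,0,-0.2],[0,0,0],2.5],[[0,0,0],[0,0,0],2.5],[[0,0,0],[0,0,0],2.5]]'; python3 st.py
```

```text
clock: 17.32
tcp_pos: [0.4382, -0.3906, 0.1074]
eef_rot: [-1.573, 0.031, -0.034]
force: [0.3, 0.3, -1.8]
width: 0.414
t 17.32 tcp cm [ 43.82 -39.06  10.74] yaw -0.042 fix rx,ry 0.003 0.002 F [ 0.3  0.3 -1.8] w cm 3.54
```

```bash
python3 -m crank '[[[0,0,-0.3],[0.003,0.002,0],2.5],[[0,0,-0.2],[0,0,0],2.5],[[0,0,-0.15],[0,0,0],2.5]]'; python3 st.py
```

```text
clock: 17.7
tcp_pos: [0.4385, -0.391, 0.1033]
eef_rot: [-1.571, 0.033, -0.033]
force: [-6.8, 6.4, 16.7]
width: 0.412
t 17.7 tcp cm [ 43.85 -39.1   10.33] yaw -0.042 fix rx,ry 0.0 0.0 F [-6.8  6.4 16.7] w cm 3.52
```

```bash
python3 -m crank '[[[0,0,0],[0,0,0],2.5],[[0,0,0.05],[0,0,0],3.9],[[0,0,0],[0,0,0],5.5],[[0,0,0],[0,0,0],7],[[0,0,0],[0,0,0],7],[[0,0,3],[0,0,0],7],[[0,0,4],[0,0,0],7],[[0,0,4],[0,0,0],7]]'; python3 st.py;python3 -m crank '[[[2.2,3.8,0],[0,0,-0.17],7],[[2.2,3.8,0],[0,0,-0.17],7],[[2.2,3.8,0],[0,0,-0.17],7],[[2.2,3.8,0],[0,0,-0.17],7],[[2.2,3.8,0],[0,0,-0.17],7],[[2.2,3.8,0],[0,0,-0.17],7],[[2.2,3.8,0],[0,0,-0.17],7],[[2.2,3.8,0],[0,0,-0.17],7]]'; python3 st.py
```

```text
clock: 18.7
tcp_pos: [0.4364, -0.3888, 0.2115]
eef_rot: [-1.565, 0.037, -0.028]
force: [0.3, -0.5, 0.2]
width: 0.82
t 18.7 tcp cm [ 43.64 -38.88  21.15] yaw -0.042 fix rx,ry -0.006 -0.006 F [ 0.3 -0.5  0.2] w cm 7.01
clock: 19.7
tcp_pos: [0.6174, -0.0802, 0.2177]
eef_rot: [-1.265, 1.117, -1.124]
force: [0.6, -0.7, 0.2]
width: 0.824
t 19.7 tcp cm [61.74 -8.02 21.77] yaw -1.451 fix rx,ry 0.003 0.002 F [ 0.6 -0.7  0.2] w cm 7.03
```

```bash
python3 -m crank '[[[1.7,1.4,0],[0,0,-0.12],7],[[0,0,0],[0,0,0],7],[[0,0,0],[0,0,0],7]]'; python3 st.py
python3 - <<'E'
from fit import *
for c in('top','scene','wrist'):
    d=grab(c,'j_%s.png'%c)
    for n,z in(('jar',.01),('bottle',.004),('box',.004)):
        for q in outline_of(n,c)[:3]:
            p0={'jar':[.6365,-.0637,0],'bottle':[.547,-.367,0],'box':[.438,-.391,-.042]}[n]
            p,i=fit(n,[(d,q['pixels'])],p0,z,n=='box')
            if i>.5: print(c,n,round(q['confidence'],2),p.round(4),round(i,3))
E
```

```text
clock: 20.08
tcp_pos: [0.6353, -0.0627, 0.217]
eef_rot: [-1.212, 1.205, -1.21]
force: [-0.1, 0.1, -0.7]
width: 0.821
t 20.07 tcp cm [63.53 -6.27 21.7 ] yaw -1.568 fix rx,ry 0.003 0.001 F [-0.1  0.1 -0.7] w cm 7.01
top jar 0.68 [ 0.6365 -0.0636  0.    ] 0.892
top box 0.7 [ 0.4386 -0.3894 -0.004 ] 0.943
scene jar 0.98 [ 0.6385 -0.0644  0.    ] 0.944
scene bottle 0.98 [ 0.5516 -0.3673  0.    ] 0.936
scene box 0.71 [ 0.4399 -0.3919 -0.1253] 0.956
wrist jar 0.74 [ 0.6363 -0.0639  0.    ] 0.936
wrist bottle 0.63 [ 0.5467 -0.3713  0.    ] 0.976
wrist box 0.79 [ 0.4377 -0.3919 -0.0646] 0.974
```

View pics/j_top.png

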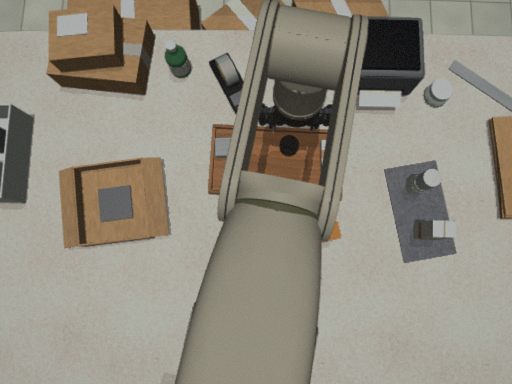

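Bottle (428,180) and box (437,230) both stand on the mat in the top view, and the jar at (289,145) is clear. I'll pick up the jar now.

```bash
python3 -m crank '[[[0.1,-0.1,-3],[0.003,0.001,0],7],[[0,0,-4],[0,0,0],7],[[0,0,-4],[0,0,0],7],[[0,0,-2.5],[0,0,0],7],[[0,0,-1],[0,0,0],7],[[0,0,0],[0,0,0],7],[[0,0,0],[0,0,0],7]]'; python3 st.py
```

```text
clock: 21.55
tcp_pos: [0.6383, -0.0635, 0.0719]
eef_rot: [-1.206, 1.203, -1.213]
force: [-0.2, 0.4, -0.2]
width: 0.82
t 21.55 tcp cm [63.83 -6.35  7.19] yaw -1.57 fix rx,ry 0.001 0.007 F [-0.2  0.4 -0.2] w cm 7.0
```

```bash
python3 -m crank '[[[-0.2,0,-1.2],[0.001,0.007,0],7],[[0,0,-1],[0,0,0],7],[[0,0,-0.7],[0,0,0],7],[[0,0,-0.3],[0,0,0],7],[[0,0,0],[0,0,0],7],[[0,0,0],[0,0,0],7]]'; python3 st.py
```

```text
clock: 22.3
tcp_pos: [0.6378, -0.0638, 0.0402]
eef_rot: [-1.208, 1.206, -1.21]
force: [0.4, -0.0, -0.5]
width: 0.819
t 22.3 tcp cm [63.78 -6.38  4.02] yaw -1.57 fix rx,ry 0.001 0.003 F [ 0.4 -0.  -0.5] w cm 7.0
```

```bash
python3 -m crank '[[[-0.1,0,-0.4],[0,0.003,0],6],[[0,0,0],[0,0,0],5.4],[[0,0,0],[0,0,0],3.5],[[0,0,0],[0,0,0],3.5],[[0,0,0],[0,0,0],3.5],[[0,0,0],[0,0,0],3.5],[[0,0,0],[0,0,0],3.5]]'; python3 st.py
```

```text
clock: 23.18
tcp_pos: [0.6374, -0.064, 0.0369]
eef_rot: [-1.209, 1.207, -1.21]
force: [1.2, 0.3, -0.7]
width: 0.521
t 23.18 tcp cm [63.74 -6.4   3.69] yaw -1.57 fix rx,ry 0.001 0.001 F [ 1.2  0.3 -0.7] w cm 4.45
```

```bash
python3 -m crank '[[[0,0,1],[0,0,0],3.5],[[0,0,2.5],[0,0,0],3.5],[[0,0,3],[0,0,0],3.5],[[0,0,2],[0,0,0],3.5],[[-1.4,4,0],[0,0,0],3.5],[[-1.4,4,0],[0,0,0],3.5],[[-1.4,4,0],[0,0,0],3.5],[[-1.4,4,0],[0,0,0],3.5]]'; python3 st.py
```

```text
clock: 24.18
tcp_pos: [0.5798, 0.0971, 0.1275]
eef_rot: [-1.206, 1.211, -1.214]
force: [0.0, 0.5, -2.3]
width: 0.524
t 24.18 tcp cm [57.98  9.71 12.75] yaw -1.576 fix rx,ry 0.001 0.002 F [ 0.   0.5 -2.3] w cm 4.48
```

```bash
python3 -m crank '[[[-1.4,4,0],[0,0,0],3.5],[[-1.4,4,0],[0,0,0],3.5],[[-1.4,4,0],[0,0,0],3.5],[[-1.4,4,0],[0,0,0],3.5],[[-1.4,3.5,0],[0,0,0],3.5],[[0,0,0],[0,0,0],3.5],[[0,0,0],[0,0,0],3.5]]'; python3 st.py
```

```text
clock: 25.05
tcp_pos: [0.5052, 0.3007, 0.13]
eef_rot: [-1.207, 1.207, -1.212]
force: [-0.8, 0.3, -1.5]
width: 0.519
t 25.05 tcp cm [50.52 30.07 13.  ] yaw -1.572 fix rx,ry 0.0 0.003 F [-0.8  0.3 -1.5] w cm 4.44
```

```bash
python3 -m crank '[[[-0.6,3,0],[0,0,0],3.5],[[-0.4,2,0],[0,0.003,0],3.5],[[0,0,0],[0,0,0],3.5],[[0,0,-2],[0,0,0],3.5],[[0,0,-2.5],[0,0,0],3.5],[[0,0,-1.5],[0,0,0],3.5],[[0,0,0],[0,0,0],3.5],[[0,0,0],[0,0,0],3.5]]'; python3 st.py
python3 - <<'E'
from fit import *
d=grab('top','p_top.png');d=grab('scene','p_s.png')
for c in('top','scene'):
    hsv=cv2.cvtColor(cv2.imread('pics/p_%s.png'%c[0 if c!='top' else slice(None)]) if c!='top' else cv2.imread('pics/p_top.png'),cv2.COLOR_BGR2HSV)
d=grab('wrist','p_w.png')
E
```

```text
clock: 26.05
tcp_pos: [0.4969, 0.3451, 0.0649]
eef_rot: [-1.21, 1.214, -1.217]
force: [0.6, 0.5, -2.1]
width: 0.522
t 26.05 tcp cm [49.69 34.51  6.49] yaw -1.578 fix rx,ry 0.004 -0.002 F [ 0.6  0.5 -2.1] w cm 4.46
```

View pics/p_w.png

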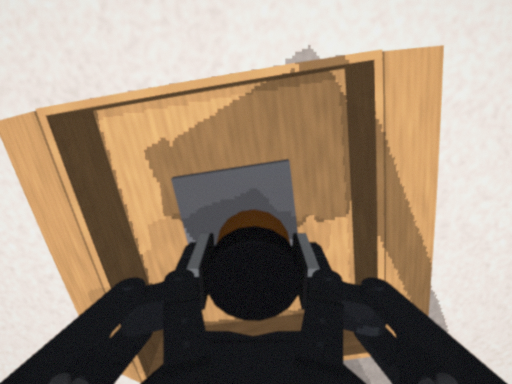

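The jar is held upright over the pad, with the pad's far corners at (174,178) and (290,160). I'll check the pad pose from those.

```bash
python3 - <<'E'
from fit import *
d=grab('wrist')
w=toplane(d,[(173.5,177.5),(289.5,160)],.01);print(w.round(4),np.linalg.norm(w[0]-w[1]))
e=w[1]-w[0];e/=np.linalg.norm(e);n=np.array([e[1],-e[0],0]);n*=np.sign(-n[0])
print((w.mean(0)+n*.04).round(4), np.arctan2(-e[0],-e[1]) , np.arctan2(e[0],-e[1]))
E
python3 st.py
```

```text
[[0.527  0.3975 0.01  ]
 [0.5384 0.3198 0.01  ]] 0.07857371171795441
[0.4932 0.3529 0.01  ] -0.14553374329152777 0.14553374329152777
t 26.25 tcp cm [49.72 34.56  6.57] yaw -1.578 fix rx,ry 0.003 -0.001 F [-0.4  0.1 -1.7] w cm 4.43
```

```bash
python3 -m crank '[[[-0.25,0.9,-0.5],[0.003,0,0],3.5],[[0,0,-0.8],[0,0,0],3.5],[[0,0,-0.5],[0,0,0],3.5],[[0,0,-0.3],[0,0,0],3.5],[[0,0,0],[0,0,0],3.5],[[0,0,0],[0,0,0],3.5]]'; python3 st.py
```

```text
clock: 27.0
tcp_pos: [0.4947, 0.3558, 0.0439]
eef_rot: [-1.206, 1.214, -1.214]
force: [0.0, -0.2, -2.1]
width: 0.519
t 27.0 tcp cm [49.47 35.58  4.39] yaw -1.577 fix rx,ry -0.0 0.0 F [ 0.  -0.2 -2.1] w cm 4.44
```

```bash
python3 -m crank '[[[0,-0.15,-0.4],[0,0,0],3.5],[[0,0,-0.2],[0,0,0],3.5],[[0,0,-0.15],[0,0,0],3.5]]'; python3 st.py
```

```text
clock: 27.38
tcp_pos: [0.4953, 0.3543, 0.0369]
eef_rot: [-1.204, 1.213, -1.214]
force: [-5.8, -3.1, 13.0]
width: 0.518
t 27.38 tcp cm [49.53 35.43  3.69] yaw -1.577 fix rx,ry -0.001 0.001 F [-5.8 -3.1 13. ] w cm 4.42
```

```bash
python3 -m crank '[[[0,0,0],[0,0,0],3.5],[[0,0,0.05],[0,0,0],4.8],[[0,0,0],[0,0,0],6],[[0,0,0],[0,0,0],7],[[0,0,0],[0,0,0],7],[[0,0,2],[0,0,0],7],[[0,0,4],[0,0,0],7],[[0,0,5],[0,0,0],7]]'; python3 st.py; python3 -m crank '[[[0,-2,4],[0,0,0.15],7],[[0,-4,3],[0,0,0.17],7],[[0,-5,0],[0,0,0.17],7],[[0,-5,0],[0,0,0.17],7],[[0,-5,0],[0,0,0.17],7],[[0,-5,0],[0,0,0.17],7],[[0,-5,0],[0,0,0.17],7],[[0,-5,0],[0,0,0.17],7]]'; python3 st.py
python3 - <<'E'
from fit import *
for c in('top','scene'):
    d=grab(c,'k_%s.png'%c)
    for q in outline_of('jar',c)[:3]:
        p,i=fit('jar',[(d,q['pixels'])],[.4935,.354,0],.01,False); 
        if i>.3: print(c,round(q['confidence'],2),p.round(4),round(i,3))
im=cv2.imread('pics/k_scene.png')[180:300,330:470];cv2.imwrite('pics/k_c.png',cv2.resize(im,None,fx=4,fy=4))
E
```

```text
clock: 28.38
tcp_pos: [0.4926, 0.3527, 0.1481]
eef_rot: [-1.212, 1.216, -1.214]
force: [0.4, 0.6, 1.1]
width: 0.82
t 28.38 tcp cm [49.26 35.27 14.81] yaw -1.577 fix rx,ry 0.003 -0.005 F [0.4 0.6 1.1] w cm 7.0
clock: 29.38
tcp_pos: [0.4959, -0.0089, 0.2427]
eef_rot: [-1.548, 0.146, -0.168]
force: [1.1, -0.9, 0.9]
width: 0.819
t 29.38 tcp cm [49.59 -0.89 24.27] yaw -0.201 fix rx,ry -0.015 0.016 F [ 1.1 -0.9  0.9] w cm 6.99
top 0.68 [0.4943 0.3549 0.    ] 0.941
scene 0.82 [0.4944 0.3536 0.    ] 0.922
```

View pics/k_c.png

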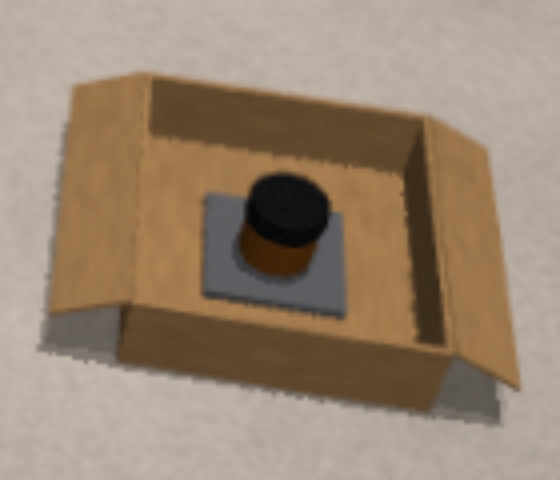

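The jar stands upright on the middle of the pad (crop 285,225), with both fits within about 1 mm of the pad centre. The box goes back next.

```bash
python3 -m crank '[[[-0.7,-4.6,-0.5],[0,0,0.08],7],[[-0.7,-4.6,-0.5],[0,0,0.08],7],[[-0.7,-4.6,-0.5],[0,0,0],7],[[-0.7,-4.6,-0.5],[0,0,0],7],[[-0.7,-4.6,0],[0,0,0],7],[[-0.7,-4.6,0],[0,0,0],7],[[-0.7,-4.6,0],[0,0,0],7],[[0,0,0],[0,0,0],7]]'; python3 st.py
```

```text
clock: 30.58
tcp_pos: [0.4505, -0.3276, 0.2277]
eef_rot: [-1.551, 0.022, -0.052]
force: [0.4, 0.3, 0.5]
width: 0.815
t 30.57 tcp cm [ 45.05 -32.76  22.77] yaw -0.048 fix rx,ry -0.019 0.02 F [0.4 0.3 0.5] w cm 6.96
```

```bash
python3 -m crank '[[[-0.7,-3.5,0],[-0.019,0.02,0.006],7],[[-0.4,-2.5,-1],[0,0,0],7],[[0,0,-3],[0,0,0],7],[[0,0,-2.5],[0,0,0],7],[[0,0,0],[0,0,0],7],[[0,0,0],[0,0,0],7]]'; python3 st.py
```

```text
clock: 31.32
tcp_pos: [0.4468, -0.3806, 0.1659]
eef_rot: [-1.571, 0.029, -0.035]
force: [0.5, -0.0, 0.2]
width: 0.819
t 31.32 tcp cm [ 44.68 -38.06  16.59] yaw -0.04 fix rx,ry 0.001 0.004 F [ 0.5 -0.   0.2] w cm 6.99
```

```bash
python3 -m crank '[[[-0.8,-1.0,0],[0,0.004,0],7],[[0,0,0],[0,0,0],7],[[0,0,-2],[0,0,0],7],[[0,0,-2],[0,0,0],7],[[0,0,-1],[0,0,0],7],[[0,0,0],[0,0,0],7],[[0,0,0],[0,0,0],7]]'; python3 st.py
```

```text
clock: 32.2
tcp_pos: [0.4391, -0.3917, 0.1155]
eef_rot: [-1.574, 0.03, -0.034]
force: [0.3, -0.2, -0.3]
width: 0.82
t 32.2 tcp cm [ 43.91 -39.17  11.55] yaw -0.041 fix rx,ry 0.003 0.002 F [ 0.3 -0.2 -0.3] w cm 7.0
```

```bash
python3 -m crank '[[[0,0.05,-0.9],[0.003,0.002,0],7],[[0,0,-0.3],[0,0,0],6],[[0,0,0],[0,0,0],4.5],[[0,0,0],[0,0,0],2.5],[[0,0,0],[0,0,0],2.5],[[0,0,0],[0,0,0],2.5],[[0,0,0],[0,0,0],2.5],[[0,0,0],[0,0,0],2.5]]'; python3 st.py
```

```text
clock: 33.2
tcp_pos: [0.4397, -0.3917, 0.104]
eef_rot: [-1.572, 0.031, -0.034]
force: [0.7, 0.0, -1.4]
width: 0.419
t 33.2 tcp cm [ 43.97 -39.17  10.4 ] yaw -0.041 fix rx,ry 0.002 0.002 F [ 0.7  0.  -1.4] w cm 3.58
```

```bash
python3 -m crank '[[[0,0,1.5],[0,0,0],2.5],[[0,0,3],[0,0,0],2.5],[[0,0,3],[0,0,0],2.5],[[1,3,1],[0,0,0],2.5],[[1.7,4.3,0],[0,0,0],2.5],[[1.7,4.3,0],[0,0,0],2.5],[[1.7,4.3,0],[0,0,0],2.5],[[1.7,4.3,0],[0,0,0],2.5]]'; python3 st.py
```

```text
clock: 34.2
tcp_pos: [0.5194, -0.1879, 0.2015]
eef_rot: [-1.577, 0.03, -0.045]
force: [-0.0, -0.3, -2.1]
width: 0.411
t 34.2 tcp cm [ 51.94 -18.79  20.15] yaw -0.048 fix rx,ry 0.007 0.009 F [-0.  -0.3 -2.1] w cm 3.51
```

```bash
python3 -m crank '[[[1.7,4.3,0],[0,0,0],2.5],[[1.7,4.3,0],[0,0,0],2.5],[[1.5,4.0,0],[0,0,0],2.5],[[1,2.5,0],[0,0,0],2.5],[[0,0,0],[0,0,0],2.5],[[0,0,0],[0,0,0],2.5]]'; python3 st.py
```

```text
clock: 34.95
tcp_pos: [0.5819, -0.0289, 0.2094]
eef_rot: [-1.578, 0.02, -0.047]
force: [-0.7, -0.7, -1.3]
width: 0.416
t 34.95 tcp cm [58.19 -2.89 20.94] yaw -0.043 fix rx,ry 0.008 0.017 F [-0.7 -0.7 -1.3] w cm 3.55
```

```bash
python3 -m crank '[[[0.6,1.8,-1],[0.008,0.017,-0.008],2.5],[[0,0,-3],[0,0,0],2.5],[[0,0,-2.5],[0,0,0],2.5],[[0,0,-1],[0,0,0],2.5],[[0,0,0],[0,0,0],2.5],[[0,0,0],[0,0,0],2.5]]'; python3 st.py
```

```text
clock: 35.7
tcp_pos: [0.5886, -0.0113, 0.1328]
eef_rot: [-1.569, 0.046, -0.045]
force: [0.5, -0.3, -1.7]
width: 0.414
t 35.7 tcp cm [58.86 -1.13 13.28] yaw -0.058 fix rx,ry -0.001 -0.001 F [ 0.5 -0.3 -1.7] w cm 3.54
```

```bash
python3 -m crank '[[[0,0,-0.8],[0,0,0.008],2.5],[[0,0,-0.6],[0,0,0],2.5],[[0,0,-0.2],[0,0,0],2.5],[[0,0,0],[0,0,0],2.5],[[0,0,0],[0,0,0],2.5]]'; python3 st.py
```

```text
clock: 36.33
tcp_pos: [0.5899, -0.0115, 0.118]
eef_rot: [-1.569, 0.037, -0.041]
force: [0.2, -0.5, -0.8]
width: 0.414
t 36.33 tcp cm [58.99 -1.15 11.8 ] yaw -0.05 fix rx,ry -0.001 0.002 F [ 0.2 -0.5 -0.8] w cm 3.54
```

```bash
python3 -m crank '[[[-0.15,0.05,-0.4],[0,0.002,0],2.5],[[0,0,-0.2],[0,0,0],2.5],[[0,0,-0.15],[0,0,0],2.5],[[0,0,-0.15],[0,0,0],2.5]]'; python3 st.py
```

```text
clock: 36.83
tcp_pos: [0.5887, -0.0109, 0.11]
eef_rot: [-1.569, 0.038, -0.04]
force: [-8.2, 0.4, 16.9]
width: 0.412
t 36.83 tcp cm [58.87 -1.09 11.  ] yaw -0.05 fix rx,ry -0.001 0.001 F [-8.2  0.4 16.9] w cm 3.52
```

```bash
python3 -m crank '[[[0,0,0],[0,0,0],2.5],[[0,0,0.05],[0,0,0],3.9],[[0,0,0],[0,0,0],5.5],[[0,0,0],[0,0,0],7],[[0,0,0],[0,0,0],7],[[0,0,3],[0,0,0],7],[[0,0,4],[0,0,0],7],[[0,0,4],[0,0,0],7]]'; python3 st.py; python3 -m crank '[[[-0.5,-4.2,0],[0,0,0],7],[[-0.5,-4.2,0],[0,0,0],7],[[-0.5,-4.2,0],[0,0,0],7],[[-0.5,-4.2,0],[0,0,0],7],[[-0.5,-4.2,0],[0,0,0],7],[[-0.5,-4.2,0],[0,0,0],7],[[-0.5,-4.2,0],[0,0,0],7],[[0,0,0],[0,0,0],7]]'; python3 st.py
```

```text
clock: 37.83
tcp_pos: [0.5856, -0.0107, 0.2184]
eef_rot: [-1.569, 0.045, -0.033]
force: [0.7, -0.3, 0.3]
width: 0.821
t 37.83 tcp cm [58.56 -1.07 21.84] yaw -0.05 fix rx,ry -0.002 -0.008 F [ 0.7 -0.3  0.3] w cm 7.02
clock: 38.83
tcp_pos: [0.5513, -0.3134, 0.2245]
eef_rot: [-1.571, 0.035, -0.039]
force: [0.2, 0.7, 0.9]
width: 0.823
t 38.83 tcp cm [ 55.13 -31.34  22.45] yaw -0.047 fix rx,ry 0.0 0.003 F [0.2 0.7 0.9] w cm 7.03
```

```bash
python3 -m crank '[[[-0.3,-3.5,-0.5],[0,0.003,0.04],7],[[-0.1,-1.8,-1],[0,0,0],7],[[0,0,-3],[0,0,0],7],[[0,0,-2.5],[0,0,0],7],[[0,0,0],[0,0,0],7],[[0,0,0],[0,0,0],7]]'; python3 st.py
python3 - <<'E'
from fit import *
for c in('wrist','scene'):
    d=grab(c)
    for q in outline_of('bottle',c)[:3]:
        p,i=fit('bottle',[(d,q['pixels'])],[.547,-.369,0],.004,False)
        if i>.4: print(c,p.round(4),round(i,3))
E
```

```text
clock: 39.58
tcp_pos: [0.5487, -0.3641, 0.1522]
eef_rot: [-1.568, 0.005, -0.007]
force: [-0.2, -0.3, -0.1]
width: 0.819
t 39.58 tcp cm [ 54.87 -36.41  15.22] yaw -0.007 fix rx,ry -0.003 0.001 F [-0.2 -0.3 -0.1] w cm 7.0
wrist [ 0.5475 -0.3682  0.    ] 0.962
scene [ 0.5505 -0.3683  0.    ] 0.907
```

```bash
python3 -m crank '[[[-0.1,-0.4,-1.5],[-0.003,0.001,0],7],[[0,0,-1.8],[0,0,0],7],[[0,0,-1],[0,0,0],7],[[0,0,-0.3],[0,0,0],7],[[0,0,0],[0,0,0],7],[[0,0,0],[0,0,0],7]]'; python3 st.py
```

```text
clock: 40.52
tcp_pos: [0.5475, -0.3689, 0.1035]
eef_rot: [-1.572, 0.006, -0.007]
force: [-0.2, 0.0, -0.9]
width: 0.818
t 40.52 tcp cm [ 54.75 -36.89  10.35] yaw -0.008 fix rx,ry 0.002 0.001 F [-0.2  0.  -0.9] w cm 6.99
```

```bash
python3 -m crank '[[[0,0,-0.1],[0.002,0.001,0],6],[[0,0,0],[0,0,0],5],[[0,0,0],[0,0,0],3],[[0,0,0],[0,0,0],3],[[0,0,0],[0,0,0],3],[[0,0,0],[0,0,0],3],[[0,0,0],[0,0,0],3]]'; python3 st.py
```

```text
clock: 41.4
tcp_pos: [0.5483, -0.3695, 0.104]
eef_rot: [-1.572, 0.005, -0.007]
force: [0.2, -1.1, -0.8]
width: 0.46
t 41.4 tcp cm [ 54.83 -36.95  10.4 ] yaw -0.008 fix rx,ry 0.001 0.002 F [ 0.2 -1.1 -0.8] w cm 3.93
```

```bash
python3 -m crank '[[[0,0,1.5],[0,0,0],3],[[0,0,2.5],[0,0,0],3],[[0,0,3],[0,0,0],3],[[0.3,2,1.5],[0,0,0],3],[[0.6,4,0],[0,0,0],3],[[0.6,4,0],[0,0,0],3],[[0.6,4,0],[0,0,0],3],[[0.6,4,0],[0,0,0],3]]'; python3 st.py
```

```text
clock: 42.4
tcp_pos: [0.5747, -0.1819, 0.1955]
eef_rot: [-1.571, 0.006, -0.012]
force: [1.7, -0.2, -1.3]
width: 0.456
t 42.4 tcp cm [ 57.47 -18.19  19.55] yaw -0.011 fix rx,ry -0.0 0.003 F [ 1.7 -0.2 -1.3] w cm 3.9
```

```bash
python3 -m crank '[[[0.6,3.5,0],[0,0,0],3],[[0.4,2.3,0],[0,0,0],3],[[0,0,0],[0,0,0],3],[[0,0,0],[0,0,0],3]]'; python3 st.py
```

```text
clock: 42.9
tcp_pos: [0.584, -0.1146, 0.1962]
eef_rot: [-1.569, 0.001, -0.006]
force: [0.3, -0.3, -1.5]
width: 0.46
t 42.9 tcp cm [ 58.4  -11.46  19.62] yaw -0.005 fix rx,ry -0.002 0.003 F [ 0.3 -0.3 -1.5] w cm 3.93
```

```bash
python3 -m crank '[[[0.1,0.2,-1],[-0.002,0.003,0],3],[[0,0,-2.5],[0,0,0],3],[[0,0,-2],[0,0,0],3],[[0,0,-1],[0,0,0],3],[[0,0,0],[0,0,0],3],[[0,0,0],[0,0,0],3]]'; python3 st.py
```

```text
clock: 43.65
tcp_pos: [0.5842, -0.1152, 0.1277]
eef_rot: [-1.571, 0.008, -0.006]
force: [-0.0, -0.3, -1.5]
width: 0.459
t 43.65 tcp cm [ 58.42 -11.52  12.77] yaw -0.009 fix rx,ry 0.001 -0.001 F [-0.  -0.3 -1.5] w cm 3.92
```

```bash
python3 -m crank '[[[0.15,0.35,-0.5],[0.001,0,0],3],[[0,0,-0.5],[0,0,0],3],[[0,0,-0.2],[0,0,0],3],[[0,0,0],[0,0,0],3],[[0,0,0],[0,0,0],3]]'; python3 st.py
```

```text
clock: 44.28
tcp_pos: [0.5871, -0.1116, 0.1168]
eef_rot: [-1.571, 0.005, -0.008]
force: [0.4, -0.7, -1.4]
width: 0.46
t 44.27 tcp cm [ 58.71 -11.16  11.68] yaw -0.009 fix rx,ry 0.0 0.002 F [ 0.4 -0.7 -1.4] w cm 3.93
```

```bash
python3 -m crank '[[[-0.12,0,-0.3],[0,0.002,0],3],[[0,0,-0.2],[0,0,0],3],[[0,0,-0.1],[0,0,0],3],[[0,0,-0.15],[0,0,0],3]]'; python3 st.py
```

```text
clock: 44.78
tcp_pos: [0.5861, -0.1118, 0.1099]
eef_rot: [-1.572, 0.007, -0.007]
force: [-6.1, 0.5, 12.5]
width: 0.462
t 44.77 tcp cm [ 58.61 -11.18  10.99] yaw -0.009 fix rx,ry 0.001 0.0 F [-6.1  0.5 12.5] w cm 3.95
```

Contact at the predicted height. Releasing, backing off and checking.

```bash
python3 -m crank '[[[0,0,0],[0,0,0],3],[[0,0,0.05],[0,0,0],4.3],[[0,0,0],[0,0,0],5.5],[[0,0,0],[0,0,0],7],[[0,0,0],[0,0,0],7],[[0,0,3],[0,0,0],7],[[0,0,4],[0,0,0],7],[[0,0,4],[0,0,0],7]]'; python3 -m crank '[[[-1,-4,3],[0,0,0],7],[[-3,-4.5,0],[0,0,0],7],[[-4,-4.5,0],[0,0,0],7],[[-4,-4.5,0],[0,0,0],7],[[-4,-4.5,0],[0,0,0],7],[[-3,-4.5,0],[0,0,0],7],[[0,-4,0],[0,0,0],7],[[0,0,0],[0,0,0],7]]'; python3 st.py; sed -i 's/^D={c/D={c/; s/c1.png/c2.png/' meas.py; python3 meas.py
python3 - <<'E'
from h import *
import pickle
D,_=pickle.load(open('m.pkl','rb'))
a=cv2.resize(D['top']['image'][115:210,200:355],(465,285));b=cv2.resize(D['scene']['image'][110:290,130:470],(680,360))
c=np.zeros((600,700,3),np.uint8);c[:230,:375]=cv2.resize(a,(375,230));c[235:595,:680]=b
cv2.imwrite('pics/fin.png',c[...,::-1])
E
```

```text
clock: 45.78
tcp_pos: [0.5831, -0.111, 0.2183]
eef_rot: [-1.569, 0.013, -0.001]
force: [0.5, 0.1, 0.7]
width: 0.819
clock: 46.78
tcp_pos: [0.388, -0.4246, 0.2559]
eef_rot: [-1.575, 0.003, -0.007]
force: [-0.4, 0.1, 0.2]
width: 0.822
t 46.77 tcp cm [ 38.8  -42.46  25.59] yaw -0.007 fix rx,ry 0.004 0.003 F [-0.4  0.1  0.2] w cm 7.02
missing jar top
missing jar scene
bottle ['top'] [ 0.586  -0.1104  0.    ] 0.903
bottle ['scene'] [ 0.5871 -0.1117  0.    ] 0.9476
bottle ['top', 'scene'] [ 0.5873 -0.1114  0.    ] 0.922
box ['top'] [ 5.88e-01 -9.40e-03  3.00e-04] 0.9535
box ['scene'] [ 0.5896 -0.01   -0.0122] 0.9463
box ['top', 'scene'] [ 0.5884 -0.0101 -0.0375] 0.9463
tin ['top'] [0.6315 0.0905 0.0762] 0.9151
tin ['scene'] [0.6325 0.0897 0.2436] 0.8299
tin ['top', 'scene'] [0.6316 0.0908 0.1471] 0.8605
soap ['top'] [ 0.6173 -0.1623 -0.0176] 0.8899
soap ['scene'] [ 0.6203 -0.1628  0.1412] 0.9019
soap ['top', 'scene'] [ 0.6186 -0.1632  0.0404] 0.8745
tray ['top'] [ 0.6009 -0.0345 -0.0344] 0.7708
tray ['scene'] [ 0.6013 -0.0352 -0.0355] 0.6535
tray ['top', 'scene'] [ 0.6009 -0.0348 -0.0362] 0.7119
mat ['top'] [ 0.4895 -0.3825  0.1888] 0.9709
mat ['scene'] [ 0.4906 -0.3834  0.1856] 0.9609
mat ['top', 'scene'] [ 0.4902 -0.3829  0.1866] 0.9645
[ 98 185  35  37 976]
pad [0.4937 0.3545 0.1504] 0.8864
```

View pics/fin.png

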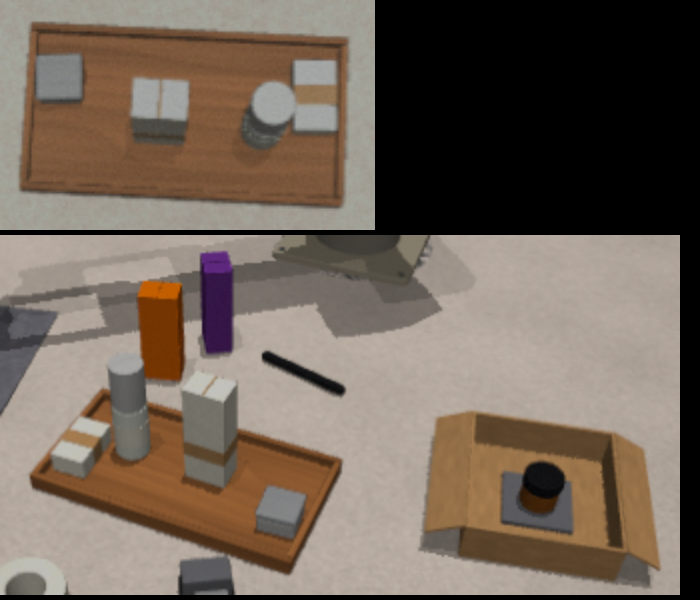

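The bottle (128,405) and box (210,430) are upright in the tray, within about 1 mm of their starting positions. The jar (542,487) is upright on the pad, and the tin and soap haven't moved.

```bash
python3 -c "
from cell import close_job
print(close_job())"
```

```text
the job is handed in; nothing more can be done
None
```

The order is done and handed in at about 47 s of the 136 s allowed. I stood the bottle and box aside on the mat, put the jar on the carton pad, then returned the box and the bottle to the tray.

**Jar:** it is upright on the pad at about (0.494, 0.354). The top and scene cameras both put it within about 1.5 mm of the measured pad centre.

**Bottle and box:** both stand upright in the tray. The final fits differ from the starting ones by about 1 mm. Each set-down made contact at the height I predicted, with vertical forces of 13–17 N.

**Where checks disagreed:**
- **Box angle:** single-camera fits ranged from 0 to -0.07 rad before and after the job, so they cannot confirm it closely. The gripper turned the box back to the angle at which it picked it up, -0.05 rad.
- **Tin and soap angles:** these fits were noisy too, but their positions stayed within about 2 mm and they look untouched in the pictures.
- **Jar in the final fit:** the last run reported the jar missing because it searched at the jar's old place. The jar's position comes from the fit right after placing it, and the final picture shows it standing there.

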